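# Open a syringe pump for a syringe change

## Robot

A 6-joint arm with a two-finger parallel gripper is mounted at the origin on a cart in front of the work surface, level with it; the furniture and walls round the work are solid. World frame = base frame: x ahead of the robot, y to its left, z up, the work surface at z = 0. Lengths are in m, angles in degrees, forces in N, time in s.
With the tool pointing down it reaches from about 0.4 to 0.825 m from the base axis. Payload 7 kg.
Tool frame: the origin (TCP) lies at the centre of the arm's flange, where the gripper is bolted on; the fingertips stand 178 mm ahead of it and the grasp point (between the pads) lies 159 mm ahead of it; x points along the fingers, y is the direction in which the jaws open and shut, and the axes are right-handed (so a half turn about x gives the same grasp; the last joint's range is limited). The gripper opens to 88 mm and grips with 3 to 60 N. Pads are 19 mm wide; open, the fingers measure 130 mm over their backs; the gripper's body (78 mm by 193 mm) begins 47 mm behind the grasp point.
Start: joints at [83.486, 20.546, 0.682, 0, -70.136, -16.507], TCP at [0.264, 0.621, 0.405] pointing down, gripper open.
Joint ranges: [-176.03, 176.03], [-82.01, 121.73], [-58.28, 71.71], [-173.87, 95.51], [-174.79, -0.11], [-173.66, 173.66]. Speed limits (degrees/s): [136.94, 136.94, 172.46, 180, 180, 180].

## Interface

Orientations are given as [roll, pitch, yaw] about the fixed x, y, z axes, in that order (R = Rz(yaw) Ry(pitch) Rx(roll)).
In Python, from plant import ctrl gives the robot as it stands. The module is installed in compiled form; this text tells all that it offers.
- The arm moves only by the shell command python3 -m inch 'ROWS'. ROWS is JSON, one flat list of numbers, 7 for each row, row after row: the shift along the tool's x, y, z in m, then the turn, a rotation vector about the tool's x, y, z in degrees, then the finger opening in m, from 0 to 0.0876. In form: [dx, dy, dz, rx, ry, rz, hand, dx, dy, dz, rx, ry, rz, hand, ...]. A call has 1 to 20 rows; each row shifts and turns the pose as measured when the row begins, along the tool's axes as they then stand; what a row does not reach is not made up. A row lasts 1/8 s, in which the tool goes at most 62.5 mm and 10.7 degrees, less where a joint would pass 70% of its speed; a pose out of reach is approached as far as the arm can. A call with a gripper value outside its range is refused whole. The fingers move at their own pace and stop on an object; the grip force is fixed at half the most. Time passes only in rows, so rows that do not move let the fingers close. It gives the time, the measured TCP pose, the force and the opening at its end, in the units of the state.
- ctrl.get_obs(): the state, without advancing time (a new reading comes with each control period).
- ctrl.snapshot(name): name is "scene" or "top"; returns a dict with "color" (384x512x3 uint8, red, green, blue), "depth" (384x512 float32, m along the optical axis (not along the pixel's ray), 0 where there is no reading), "K" (3x3 intrinsics, pixels), "position" and "attitude" of the camera in the world. Camera axes: x right, y up, looking along -z (the intrinsics and any distortion apply to the point x, -y, -z); pixel columns grow to the right and rows downward; lengths in m; the calibration is good to about 2 mm. A picture is of the moment at which its call begins.
- ctrl.close_job(): hands the job in, once; it reports no verdict.
The state is a dict: "clock": time; "joint_pos": joint angles; "qvel": joint speeds; "tau": joint torques, N m; "tool_pos": TCP position; "orientation": TCP orientation; "force": force on the tool from outside, world axes, zero at the start; "moment": the same for the moment, N m; "opening": finger opening in m.
Only numpy, scipy, OpenCV 4.12 (cv2) and the standard library are available. Lean on these libraries where they do the work, as an engineer would, in place of code of your own. Each camera call takes 0.05 s, during which the arm holds its last target.

## Task

Open the syringe pump for a syringe change: press the orange release button on the pusher block and, holding it down, push the block back from the plunger all the way to its end stop and let the button come up again. Then push the barrel clamp fully aside by its black knob. Leave the syringe lying in its cradle, neither lifted nor shoved about, and leave everything standing round the pump where it is.

Things in the scene. Friction and masses are not known exactly. Their poses are not given: they have to be found in the camera images.
- pump: light grey bench syringe pump, 120 x 270 mm, does not move; origin under its centre, on the bench. x points to its back (away from the display), y along the syringe to the nozzle (left, seen from the display), z up. On its deck (z = 60 mm), from +y to -y: black V cradle with syringe and clamp, lead screw with dark blue pusher block, end plate (end stop). Highest fixed part 120 mm
- pusher (a joint): travel of the pusher block along the pump's -y direction, m: 0 = fully forward at the plunger, 0.075 = against the end stop. The block runs lightly (about 1 N) while the button is held down, and is locked by a nut in the lead screw, at steps of 7 mm, while it is up; one of the steps is at the end stop
- release (a joint): how far the orange button is pressed, m: 0 = up (nut in the thread, locked), 0.006 = fully down (free); the nut leaves the thread from about 0.004. The spring takes about 3 N to start, 5 N fully down. If the nut happens to rest on a thread crest, the button stands up to 4 mm down until the block moves on a little
- clamp (a joint): angle of the barrel clamp about its upright post, rad: 0 = across the syringe barrel, 1.57 = swung fully aside (its stop), where the arm points along the pump's +y. It stays where it is left; about 0.5 N at the knob moves it
- button_top (a point): centre of the top of the orange release button, 36 mm (pump x) by 28 mm (pump y), on top of the pusher block, 141 mm above the bench when up, and moves with block and button
- thumb_rest (a point): centre of the exposed face of the thumb rest: an upright dark blue ridge, 54 mm wide (pump x), 10 mm thick, its top 154 mm above the bench (7 mm above this point), right behind the button on its -y side; the face looks to pump +y and lies 18 mm to -y of the button's centre. A fingertip on the button can push the block by it
- clamp_post (a point): axis of the clamp's upright post, at the back of the pump, at the height of the top of the clamp arm (124 mm above the bench)
- clamp_knob (a point): centre of the black upright knob, 14 mm across and 28 mm tall (124 to 152 mm above the bench), on the clamp arm's free end, 72 mm from the post's axis. The steel arm below it is 12 mm wide, 118 to 124 mm above the bench; the syringe's top is at 115 mm
- syringe_mid (a point): 10 ml syringe lying loose in the pump's cradle along the pump's y, 126 mm long, barrel 20 mm across; this point is its middle, on its axis
- amber_vial: amber injection vial with grey cap, 39 x 77 mm, loose, standing beside the pump's end-stop end; origin under its centre
- blue_vial_a: white vial with blue cap, 30 x 58 mm, loose, beside the pump's end-stop end; origin under its centre
- blue_vial_b: white vial with blue cap, 30 x 56 mm, loose, beside the pump's nozzle end; origin under its centre
- blue_vial_c: white vial with blue cap, 31 x 56 mm, loose, on the left of the bench; origin under its centre
- flask_tall: white soft flask with white cap, 61 x 87 x 153 mm, loose, on the left of the bench; origin under its centre
- spare_syringe: 20 ml syringe lying loose on the bench left of the pump, 156 mm long; origin under its middle

How it is judged (in metres and radians):
On the way, in this order (a step that is already met when the one before it is completed fails the run):
1. the pusher block is at its end stop with the release button up again, and the clamp still across the barrel (value of joint pusher above 0.071 m and value of joint release below 0.0015 m and value of joint clamp below 0.4 rad), for 0.2 s.
2. the clamp is swung aside (value of joint clamp above 1.3 rad), for 0.2 s.
At the end, for the whole second after the job is handed in: the pusher block is within 4 mm of its end stop and locked (button up to within 1.5 mm), the clamp is swung at least 1.3 rad aside, and the syringe lies in its cradle, within 8 mm of where it lay (value of joint pusher above 0.071 m and value of joint release below 0.0015 m and value of joint clamp above 1.3 rad and distance of syringe_mid from where it was at the start of the episode below 0.008 m); the robot touches nothing.
It fails at once if the syringe is lifted out of, or shoved about in, its cradle (distance of syringe_mid from where it was at the start of the episode above 0.012 m).
It fails at once if something standing round the pump is moved or knocked over (distance of any of amber_vial, blue_vial_a, blue_vial_b, blue_vial_c, flask_tall, spare_syringe from where it was at the start of the episode above 0.02 m or angle between any of amber_vial, blue_vial_a, blue_vial_b, blue_vial_c, flask_tall's own z axis and vertical above 0.5 rad).
It also fails if it takes over 51 s, if anything falls off the work surface, if the arm or the gripper's body presses on something with over 40 N, if the wrist force passes 120 N, or if a joint passes its speed limit or range.

## Working session

There is one attempt and no reset: what is moved stays moved. The work goes in short steps, Python scripts to look and compute and a shell command to move; the robot and the scene stay as the last step left them, time stands still between calls to the robot, and variables do not carry over. Pictures are saved under pics/ and viewed, and the job is handed in when it is done.

```bash
mkdir -p pics
cat > h.py <<'E'
import numpy as np, cv2
from scipy.spatial.transform import Rotation as R
from plant import ctrl
def snap(n,f):
    s=ctrl.snapshot(n); cv2.imwrite('pics/'+f+'.png',s['color'][:,:,::-1]); np.savez('pics/'+f+'.npz',**{k:np.array(v) for k,v in s.items()}); return s
E
python3 - <<'E'
from h import *
print(ctrl.get_obs())
for n in('scene','top'):
    s=snap(n,n+'0'); print(n,s['K'],s['position'],s['attitude'],[k for k in s])
E
```

```text
{'clock': 0.0, 'joint_pos': array([ 8.34859217e+01,  2.05902057e+01,  6.33216048e-01, -2.13123350e-02,
       -7.01348862e+01, -1.65056728e+01]), 'qvel': array([ 0.0322569 , -0.01403164, -0.04230715, -0.03566968,  0.03287289,
       -0.00994417]), 'tau': array([ 1.37873467e-04, -5.82716703e+01,  2.93067563e+01,  6.99720472e+00,
        7.19439398e-03, -1.55749526e-04]), 'tool_pos': array([0.2638912 , 0.62105891, 0.40372833]), 'orientation': array([  94.20562508,   89.90596439, -108.82138422]), 'force': array([0.15468536, 0.31337492, 0.38628279]), 'moment': array([-0.02579138,  0.01291927, -0.02738605]), 'opening': 0.08771637930086479}
scene [[418.22986434   0.         257.95661264]
 [  0.         418.22986434 193.0641392 ]
 [  0.           0.           1.        ]] [0.08094929 0.59009976 0.84631763] [  41.81744788   -0.62151117 -132.9737951 ] ['color', 'depth', 'K', 'position', 'attitude']
top [[465.92315792   0.         256.76756475]
 [  0.         465.92315792 196.3431863 ]
 [  0.           0.           1.        ]] [0.4031132  0.14713578 1.24563282] [  7.34065531  -0.79620253 -90.54498386] ['color', 'depth', 'K', 'position', 'attitude']
```

View pics/scene0.png

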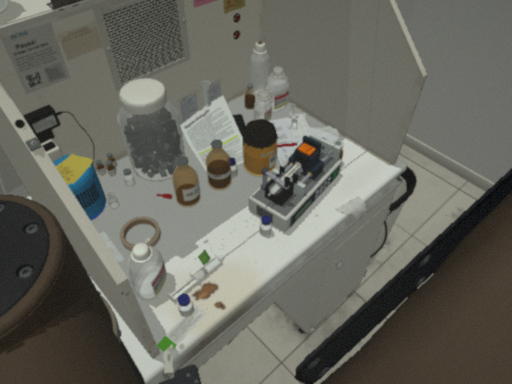

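View pics/top0.png

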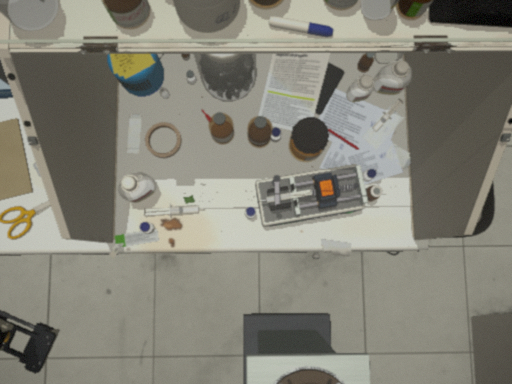

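```bash
cat >> h.py <<'E'
def load(f): return dict(np.load('pics/'+f+'.npz'))
def pts(s):
    K=s['K'];d=s['depth'];h,w=d.shape;u,v=np.meshgrid(np.arange(w),np.arange(h))
    p=np.stack([(u-K[0,2])/K[0,0]*d,-(v-K[1,2])/K[1,1]*d,-d],-1)
    return p@R.from_euler('xyz',s['attitude'],degrees=True).as_matrix().T+s['position']
def ray(s,u,v,z):
    K=s['K'];r=np.array([(u-K[0,2])/K[0,0],-(v-K[1,2])/K[1,1],-1.])
    r=R.from_euler('xyz',s['attitude'],degrees=True).as_matrix()@r
    return s['position']+r*(z-s['position'][2])/r[2]
def proj(s,P):
    q=(np.atleast_2d(P)-s['position'])@R.from_euler('xyz',s['attitude'],degrees=True).as_matrix()
    K=s['K']; return np.c_[K[0,0]*q[:,0]/-q[:,2]+K[0,2],K[1,1]*-q[:,1]/-q[:,2]+K[1,2]]
def crop(s,u0,u1,v0,v1,k,f):
    cv2.imwrite('pics/'+f+'.png',cv2.resize(s['color'][v0:v1,u0:u1,::-1],None,fx=k,fy=k,interpolation=cv2.INTER_CUBIC))
E
python3 - <<'E'
from h import *
t=load('top0');s=load('scene0')
crop(t,245,395,155,235,5,'tc');crop(s,235,355,120,240,5,'sc')
P=pts(t)
for (u,v) in [(60,150),(110,150),(25,150),(115,240),(28,230),(410,150),(470,150),(415,240),(480,235),(250,50),(250,30),(200,230),(300,248),(40,345),(150,5),(300,330),(300,370)]: print((u,v),P[v,u].round(3))
P2=pts(s)
for n,S,Q in(('top',t,P),('scene',s,P2)):
    hsv=cv2.cvtColor(S['color'],cv2.COLOR_RGB2HSV)
    m=cv2.inRange(hsv,(5,180,150),(18,255,255))
    nn,l,st,c=cv2.connectedComponentsWithStats(m)
    for i in range(1,nn):
        if st[i,4]>30: print(n,st[i],c[i],np.median(Q[l==i],0).round(3), ray(S,*c[i],.141).round(3))
E
```

```text
(60, 150) [0.61  0.512 0.363]
(110, 150) [0.683 0.512 0.046]
(25, 150) [ 0.695  0.757 -0.002]
(115, 240) [0.45  0.505 0.002]
(28, 230) [0.478 0.735 0.002]
(410, 150) [ 0.685 -0.289  0.013]
(470, 150) [ 0.608 -0.289  0.349]
(415, 240) [ 0.442 -0.293  0.003]
(480, 235) [ 0.487 -0.867 -0.801]
(250, 50) [0.715 0.145 0.57 ]
(250, 30) [0.747 0.145 0.57 ]
(200, 230) [0.474 0.28  0.002]
(300, 248) [ 0.424  0.014 -0.004]
(40, 345) [0.242 0.542 0.339]
(150, 5) [0.788 0.298 0.571]
(300, 330) [ 0.108 -0.05  -0.676]
(300, 370) [0.113 0.022 0.008]
top [320 180  13  16 156] [326.04487179 187.51923077] [ 0.566 -0.036  0.142] [ 0.565 -0.036  0.141]
scene [299 144  16  11 102] [306.33333333 148.52941176] [ 0.565 -0.036  0.141] [ 0.565 -0.037  0.141]
```

View pics/tc.png

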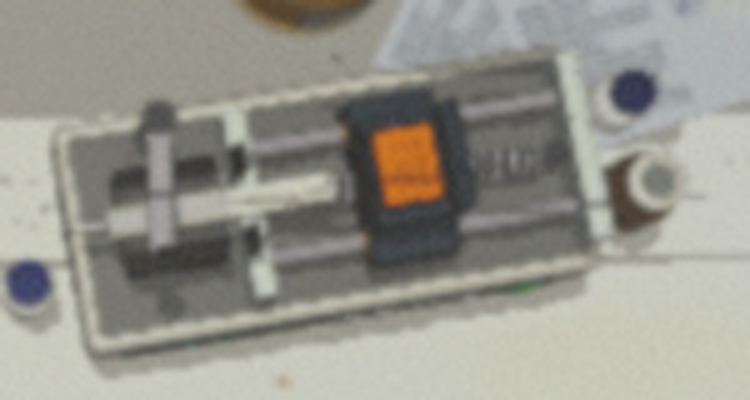

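View pics/sc.png

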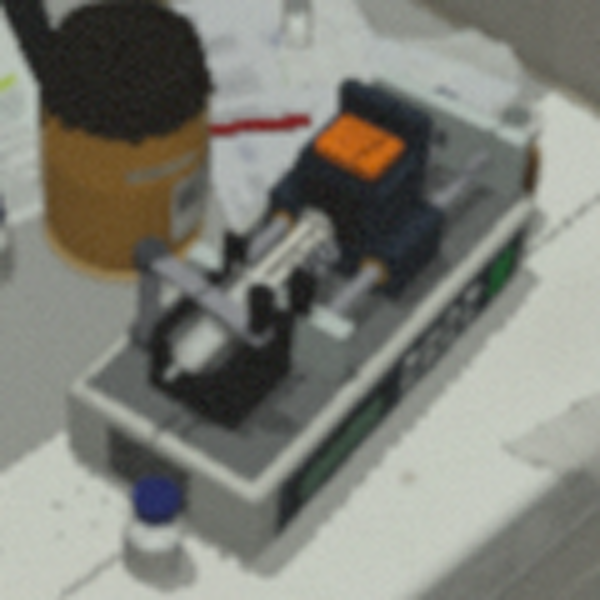

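Run:
```python
from h import *
for f in('top0','scene0'):
    S=load(f);P=pts(S)
    x,y,z=P[...,0],P[...,1],P[...,2]
    m=(z>.045)&(z<.075)&(x>.44)&(x<.66)&(y>-.16)&(y<.16)
    nn,l,st,c=cv2.connectedComponentsWithStats(m.astype(np.uint8))
    i=1+st[1:,4].argmax(); print(f,st[i])
    q=P[l==i][:,:2].astype(np.float32); r=cv2.minAreaRect(q); print('rect',r)
    m=(z>.117)&(z<.17)&(x>.44)&(x<.66)&(y>-.17)&(y<.16)
    nn,l,st,c=cv2.connectedComponentsWithStats(m.astype(np.uint8))
    for i in range(1,nn):
        if st[i,4]>4:
            q=P[l==i]; print(st[i],q.min(0).round(3),q.max(0).round(3),q.mean(0).round(3))
    hsv=cv2.cvtColor(S['color'],cv2.COLOR_RGB2HSV)
    for k in((z>.126)&(z<.17)&(x>.44)&(x<.66)&(y>0.0)&(y<.16),):
        v,u=np.nonzero(k)
        for a,b in zip(u,v): print(a,b,P[b,a].round(3),S['color'][b,a])
```

```text
top0 [ 255  178  110   48 1631]
rect ((0.5585134029388428, -0.007300227880477905), (0.12104044109582901, 0.27039405703544617), 8.70559024810791)
[306 151  12   3  18] [ 0.655 -0.02   0.118] [0.66  0.008 0.129] [ 0.658 -0.006  0.122]
[273 175   8  36 188] [0.513 0.075 0.117] [0.6   0.09  0.154] [0.557 0.082 0.129]
[316 175  24  26 486] [ 0.536 -0.065  0.117] [ 0.596 -0.014  0.159] [ 0.565 -0.04   0.14 ]
[291 184   4   5  12] [0.567 0.039 0.118] [0.578 0.046 0.124] [0.573 0.042 0.12 ]
[294 200   4   6  13] [0.526 0.032 0.117] [0.539 0.039 0.127] [0.533 0.036 0.121]
308 151 [0.658 0.004 0.128] [51 49 45]
274 176 [0.596 0.088 0.13 ] [106 106 100]
276 176 [0.596 0.083 0.128] [85 86 83]
277 176 [0.597 0.08  0.126] [85 87 85]
278 176 [0.597 0.078 0.127] [93 93 89]
274 177 [0.594 0.088 0.128] [91 93 90]
279 177 [0.594 0.076 0.126] [100 100  95]
274 178 [0.591 0.088 0.129] [93 94 89]
275 178 [0.592 0.085 0.128] [84 82 83]
275 179 [0.589 0.085 0.127] [80 82 80]
276 179 [0.589 0.083 0.126] [80 84 81]
277 179 [0.589 0.081 0.127] [80 83 81]
279 179 [0.589 0.076 0.126] [94 94 91]
273 180 [0.587 0.
[... 5121 characters left out ...]
.514 0.085 0.143] [28 27 24]
288 183 [0.516 0.078 0.137] [32 31 30]
281 184 [0.531 0.086 0.126] [125 127 129]
283 184 [0.528 0.082 0.126] [127 131 134]
284 184 [0.522 0.086 0.134] [91 91 95]
285 184 [0.519 0.085 0.135] [42 45 42]
286 184 [0.518 0.083 0.135] [32 33 29]
287 184 [0.517 0.081 0.134] [28 31 31]
283 185 [0.526 0.084 0.126] [112 113 117]
284 185 [0.522 0.085 0.13 ] [80 81 83]
285 185 [0.519 0.085 0.132] [44 41 43]
286 185 [0.517 0.083 0.132] [33 32 33]
287 185 [0.517 0.081 0.131] [32 30 31]
283 186 [0.524 0.087 0.126] [94 98 99]
285 186 [0.52  0.084 0.128] [57 59 61]
286 186 [0.517 0.084 0.13 ] [44 44 42]
287 186 [0.517 0.081 0.128] [50 52 52]
286 188 [0.514 0.086 0.126] [90 92 94]
```

```bash
cat >> h.py <<'E'
def Rt(o): return R.from_euler('xyz',o['orientation'],degrees=True)
def plan(x,y,z,jaw=None):
    """target TIP position (178mm ahead of TCP), jaw axis yaw deg mod 180, tool down"""
    o=ctrl.get_obs(); r=Rt(o); M=r.as_matrix()
    tgt=np.array([x,y,z+.178])
    rv=None
    jn=np.degrees(np.arctan2(M[1,1],M[0,1]))
    if jaw is None: jaw=jn
    if True:
        jaw=jn+((jaw-jn+90)%180-90)
        a=np.radians(jaw); yv=np.array([np.cos(a),np.sin(a),0]); xv=np.array([0,0,-1.])
        G=np.c_[xv,yv,np.cross(xv,yv)]
        rv=np.degrees(R.from_matrix(M.T@G).as_rotvec())
    print('t',round(o['clock'],2),'tcp',o['tool_pos'].round(4),'tip',(o['tool_pos']+.178*M[:,0]).round(4),'jaw',round(jn,2),'F',o['force'].round(1),'open',round(o['opening'],4),'q',o['joint_pos'].round(0))
    print('  d_tool',(M.T@(tgt-o['tool_pos'])).round(4),'rot',rv.round(2))
    return M
E
python3 - <<'E'
from h import *
M=plan(.36,.25,.222,8.7); print(M.round(2))
plan(.45,0,.222,8.7)
plan(.565,-.036,.222,8.7)
for f in('top0','scene0'):
    S=load(f);P=pts(S);x,y,z=np.moveaxis(P,-1,0)
    for lo in(.15,.3,.45,.6):
        m=(z>lo)&(z<lo+.15)&(y>.48)&(y<.54)&(S['depth']>0)
        if m.sum(): print(f,'leftwall z',lo,'xmin',np.percentile(x[m],1).round(3))
    m=(x>.6)&(x<.75)&(abs(y)<.15)&(z<.3); print('jar max',np.percentile(z[m],99.9))
    m=(x>.44)&(x<.8)&(y>-.27)&(y<.3)&(z<.5)&(z>.16); print('tall things',m.sum(), P[m][:, :2].min(0) if m.any() else'',P[m].max(0) if m.any() else '')
c=np.array([.5585,-.0073]);a=np.radians(8.7);A=np.array([[np.cos(a),-np.sin(a)],[np.sin(a),np.cos(a)]])
for n,p in dict(btn=(.565,-.0362),knob=(.519,.082),post=(.591,.082)).items(): print(n,A.T@(np.array(p)-c))
E
```

```text
t 0.1 tcp [0.2639 0.6211 0.4038] tip [0.2638 0.6208 0.2258] jaw -113.03 F [ 1.   0.2 -0.1] open 0.0877 q [ 83.  21.   1.  -0. -70. -17.]
  d_tool [ 0.0043  0.3039 -0.2336] rot [ 5.827e+01 -5.000e-02 -7.000e-02]
[[-0.   -0.39 -0.92]
 [-0.   -0.92  0.39]
 [-1.    0.   -0.  ]]
t 0.1 tcp [0.2639 0.6211 0.4038] tip [0.2638 0.6208 0.2258] jaw -113.03 F [ 1.   0.2 -0.1] open 0.0877 q [ 83.  21.   1.  -0. -70. -17.]
  d_tool [ 0.0046  0.4988 -0.4142] rot [ 5.827e+01 -5.000e-02 -7.000e-02]
t 0.1 tcp [0.2639 0.6211 0.4038] tip [0.2638 0.6208 0.2258] jaw -113.03 F [ 1.   0.2 -0.1] open 0.0877 q [ 83.  21.   1.  -0. -70. -17.]
  d_tool [ 0.0046  0.487  -0.5341] rot [ 5.827e+01 -5.000e-02 -7.000e-02]
top0 leftwall z 0.15 xmin 0.443
top0 leftwall z 0.3 xmin 0.23
top0 leftwall z 0.45 xmin 0.6
top0 leftwall z 0.6 xmin 0.743
jar max 0.14839170569244955
tall things 0  
scene0 leftwall z 0.15 xmin 0.444
scene0 leftwall z 0.3 xmin 0.248
scene0 leftwall z 0.45 xmin 0.598
scene0 leftwall z 0.6 xmin 0.06
jar max 0.1471289894828351
tall things 0  
btn [ 0.00205377 -0.02955067]
knob [-0.02553792  0.09424731]
post [0.04563364 0.08335653]
```

```bash
python3 -m inch '[0,0.038,-0.029,0,0,0,0, 0,0.038,-0.029,0,0,0,0, 0,0.038,-0.029,0,0,0,0, 0,0.038,-0.029,0,0,0,0, 0,0.038,-0.029,0,0,0,0, 0,0.038,-0.029,0,0,0,0, 0,0.038,-0.029,0,0,0,0, 0,0.038,-0.029,0,0,0,0, 0,0,0,0,0,0,0]'; python3 -c "
from h import *
plan(.45,0,.222,8.7)"
```

```text
clock: 1.23
tool_pos: [0.3593, 0.2385, 0.4011]
orientation: [93.1, 89.5, -109.8]
force: [-0.2, 0.4, 0.8]
opening: 0.0038
t 1.23 tcp [0.3593 0.2385 0.4011] tip [0.3588 0.2371 0.2231] jaw -112.97 F [-0.2  0.4  0.8] open 0.0038 q [ 60.  -3. -28.   0. -65.   7.]
  d_tool [ 0.0026  0.1842 -0.1765] rot [58.33 -0.26 -0.4 ]
```

```bash
python3 -m inch '[0.0005,0.037,-0.035,0,0,0,0, 0.0005,0.037,-0.035,0,0,0,0, 0.0005,0.037,-0.035,0,0,0,0, 0,0.037,-0.035,0,0,0,0, 0,0.037,-0.035,0,0,0,0, 0,0,0,0,0,0,0, 0,0,0,9.7,0,0,0, 0,0,0,9.7,0,0,0, 0,0,0,9.7,0,0,0, 0,0,0,9.7,0,0,0, 0,0,0,9.7,0,0,0, 0,0,0,9.7,0,0,0, 0,0,0,0,0,0,0]'; python3 -c "
from h import *
plan(.5664,-.0443,.18,8.7)"
```

```text
clock: 2.85
tool_pos: [0.4523, 0.0022, 0.3993]
orientation: [137.5, 89.6, -125.1]
force: [0.3, -0.6, -0.9]
opening: 0.0004
t 2.85 tcp [0.4523 0.0022 0.3993] tip [0.4516 0.0012 0.2213] jaw -172.53 F [ 0.3 -0.6 -0.9] open 0.0004 q [ 25.  -1. -26.   0. -65. -18.]
  d_tool [ 0.0411 -0.1073 -0.0608] rot [-1.23 -0.3  -0.28]
```

```bash
python3 -m inch '[0,-0.035,-0.02,-0.6,0,0,0, 0,-0.035,-0.02,-0.6,0,0,0, 0,-0.035,-0.018,0,0,0,0, 0.02,0,0,0,-0.3,-0.3,0, 0.02,0,0,0,0,0,0, 0,0,0,0,0,0,0]'; python3 -c "
from h import *
plan(.5649,-.0418,.165,8.7)
s=snap('scene','s1');t=snap('top','t1');crop(s,270,350,80,180,6,'s1c');crop(t,270,390,145,235,6,'t1c')"
```

```text
clock: 3.6
tool_pos: [0.5692, -0.0362, 0.3574]
orientation: [-38.2, 89.9, 62.4]
force: [0.3, 0.1, 0.5]
opening: 0.0005
t 3.6 tcp [ 0.5692 -0.0362  0.3574] tip [ 0.5693 -0.036   0.1794] jaw -169.44 F [0.3 0.1 0.5] open 0.0005 q [ 16.  13. -17.  -0. -61.  -5.]
  d_tool [ 0.0144  0.0052 -0.0047] rot [1.86 0.06 0.04]
```

View pics/s1c.png

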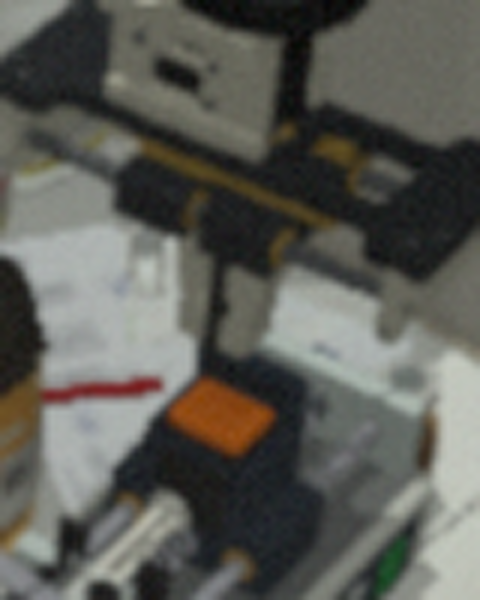

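View pics/t1c.png

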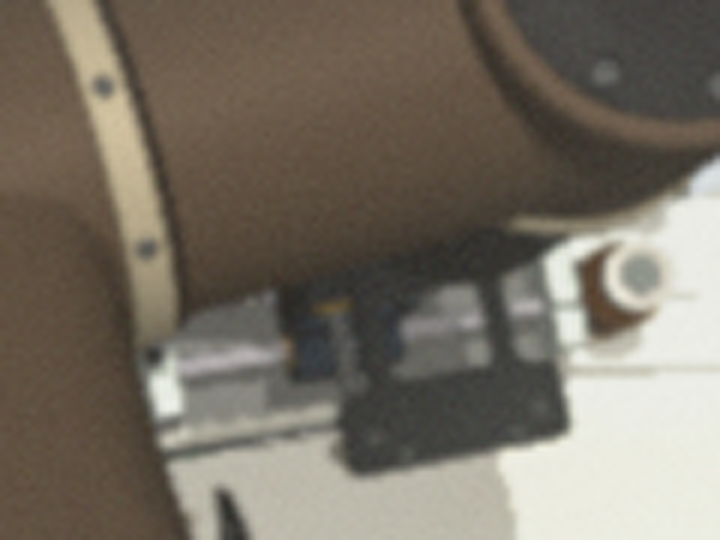

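```bash
python3 -c "
from h import *
s=load('s1');print((proj(s,[[.5693,-.036,.1794],[.565,-.036,.141]])-[270,80])*6)
P=pts(s)
import numpy as np
for v in range(124,142,2): print(v,[tuple(P[v,u].round(3)) for u in range(298,320,3)])
"
```

```text
[[217.71527745 337.15184706]
 [216.39095941 412.80786418]]
124 [(np.float64(0.755), np.float64(-0.224), np.float64(0.005)), (np.float64(0.581), np.float64(-0.025), np.float64(0.216)), (np.float64(0.57), np.float64(-0.022), np.float64(0.224)), (np.float64(0.544), np.float64(-0.001), np.float64(0.251)), (np.float64(0.539), np.float64(-0.005), np.float64(0.252)), (np.float64(0.081), np.float64(0.59), np.float64(0.846)), (np.float64(0.529), np.float64(-0.014), np.float64(0.253)), (np.float64(0.521), np.float64(-0.014), np.float64(0.258))]
126 [(np.float64(0.748), np.float64(-0.216), np.float64(0.005)), (np.float64(0.579), np.float64(-0.023), np.float64(0.213)), (np.float64(0.572), np.float64(-0.025), np.float64(0.216)), (np.float64(0.563), np.float64(-0.026), np.float64(0.22)), (np.float64(0.555), np.float64(-0.027), np.float64(0.225)), (np.float64(0.53), np.float64(-0.005), np.float64(0.252)), (np.float64(0.551), np.float64(-0.044), np.float64(0.218)), (np.float64(0.706), np.float64(-0.27), np.float64(0.001))]
128 [(np.float64(0.741), np.float64(-0.209), np.float64(0.006)), (np.float64(
[... 2590 characters left out ...]
53), np.float64(-0.03), np.float64(0.188)), (np.float64(0.614), np.float64(-0.124), np.float64(0.094)), (np.float64(0.605), np.float64(-0.125), np.float64(0.1)), (np.float64(0.599), np.float64(-0.13), np.float64(0.101))]
140 [(np.float64(0.706), np.float64(-0.173), np.float64(-0.0)), (np.float64(0.7), np.float64(-0.18), np.float64(-0.0)), (np.float64(0.587), np.float64(-0.052), np.float64(0.146)), (np.float64(0.579), np.float64(-0.053), np.float64(0.151)), (np.float64(0.571), np.float64(-0.056), np.float64(0.154)), (np.float64(0.567), np.float64(-0.061), np.float64(0.154)), (np.float64(0.603), np.float64(-0.123), np.float64(0.095)), (np.float64(0.595), np.float64(-0.127), np.float64(0.098))]
```

```bash
python3 -m inch '[0,0.0055,-0.005,1.8,0,0,0, 0,0,0,0,0,0,0, 0.018,0,0,0,0,0,0, 0.01,0,0,0,0,0,0, 0,0,0,0,0,0,0]'; python3 -c "
from h import *
plan(.5649,-.0418,.141,8.7)"
```

```text
clock: 4.32
tool_pos: [0.5653, -0.0422, 0.3348]
orientation: [-85.6, 89.4, 13.2]
force: [0.3, -0.3, -1.2]
opening: 0.0005
t 4.33 tcp [ 0.5653 -0.0422  0.3348] tip [ 0.5672 -0.0417  0.1568] jaw -171.25 F [ 0.3 -0.3 -1.2] open 0.0005 q [ 16.  13. -19.   0. -57.  -7.]
  d_tool [0.0158 0.0006 0.0004] rot [0.05 0.05 0.61]
```

```bash
python3 -m inch '[0.009,0,0,0,0,0.6,0, 0.007,0,0,0,0,0,0, 0.003,0,0,0,0,0,0, 0,0,0,0,0,0,0]'; python3 -c "
from h import *
plan(.5649,-.0418,.1365,8.7)"
```

```text
clock: 4.82
tool_pos: [0.566, -0.042, 0.3162]
orientation: [-67.1, 89.9, 31.7]
force: [-3.1, 1.6, 4.2]
opening: 0.0007
t 4.83 tcp [ 0.566  -0.042   0.3162] tip [ 0.5662 -0.0419  0.1382] jaw -171.22 F [-3.1  1.6  4.2] open 0.0007 q [ 15.  15. -20.  -0. -55.  -7.]
  d_tool [0.0017 0.001  0.0004] rot [0.08 0.03 0.07]
```

```bash
python3 -m inch '[0.003,0,0,0,0,0,0, 0.0015,0,0,0,0,0,0, 0,0,0,0,0,0,0]'; python3 -c "
from h import *
plan(.5649,-.0418,.135,8.7)"
```

```text
clock: 5.2
tool_pos: [0.5658, -0.0423, 0.3138]
orientation: [-103.1, 89.9, -4.3]
force: [-2.1, 0.6, 4.5]
opening: 0.0004
t 5.2 tcp [ 0.5658 -0.0423  0.3138] tip [ 0.5663 -0.0423  0.1358] jaw -171.17 F [-2.1  0.6  4.5] open 0.0004 q [ 15.  15. -20.   0. -55.  -7.]
  d_tool [0.0008 0.0009 0.0007] rot [ 0.13 -0.03  0.13]
```

```bash
python3 -m inch '[0.002,0,0,0,0,0,0, 0.0015,0,0,0,0,0,0]'; python3 -m inch '[0.0005,0,-0.006,0,0,0,0, 0.0005,0,-0.006,0,0,0,0]';  python3 -c "
from h import *
plan(.5762,-.1159,.135,8.7)"
```

```text
clock: 5.45
tool_pos: [0.5657, -0.0428, 0.3133]
orientation: [-122.4, 89.8, -23.5]
force: [-5.8, -0.2, 15.1]
opening: 0.0006
clock: 5.7
tool_pos: [0.5674, -0.0547, 0.3135]
orientation: [-114.9, 89.7, -16.0]
force: [-2.4, 0.5, 4.6]
opening: 0.0002
t 5.7 tcp [ 0.5674 -0.0547  0.3135] tip [ 0.5683 -0.0549  0.1355] jaw -171.07 F [-2.4  0.5  4.6] open 0.0002 q [ 14.  15. -20.   0. -55.  -5.]
  d_tool [ 0.0006  0.0008 -0.0618] rot [ 0.23 -0.13  0.27]
```

```bash
python3 -m inch '[0.0008,0,-0.006,0,0,0,0, 0.0008,0,-0.006,0,0,0,0, 0.0008,0,-0.006,0,0,0,0, 0.0008,0,-0.006,0,0,0,0]';  python3 -c "
from h import *
plan(.5762,-.119,.135,8.7)
s=snap('scene','s2');crop(s,270,350,80,180,6,'s2c')"
```

```text
clock: 6.2
tool_pos: [0.5711, -0.0794, 0.3134]
orientation: [-115.6, 89.6, -16.6]
force: [-3.2, 0.9, 8.0]
opening: 0.0005
t 6.2 tcp [ 0.5711 -0.0794  0.3134] tip [ 0.5724 -0.0798  0.1354] jaw -171.01 F [-3.2  0.9  8. ] open 0.0005 q [ 12.  16. -19.   0. -55.  -3.]
  d_tool [ 0.0005  0.0011 -0.0399] rot [ 0.29 -0.19  0.4 ]
```

View pics/s2c.png

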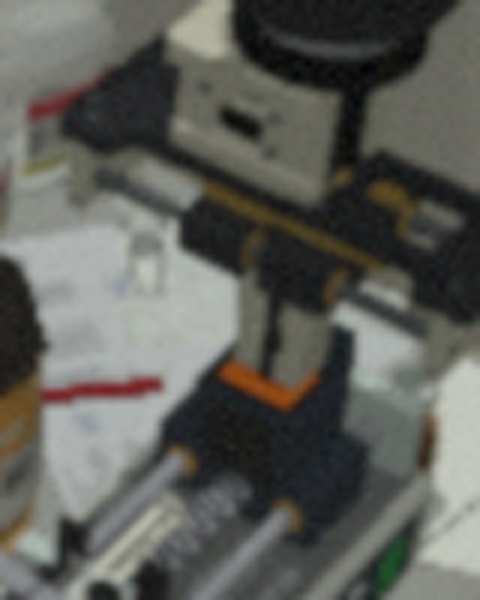

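The block is moving back with the button down (orange rim at crop 265,380). I'll continue.

```bash
python3 -m inch '[0.0007,0,-0.006,0,0,0,0, 0.0007,0,-0.006,0,0,0,0, 0.0007,0,-0.006,0,0,0,0, 0.0007,0,-0.006,0,0,0,0, 0.0007,0,-0.006,0,0,0,0]';  python3 -c "
from h import *
plan(.5762,-.119,.135,8.7)"
```

```text
clock: 6.88
tool_pos: [0.5754, -0.1079, 0.3133]
orientation: [-85.2, 89.4, 13.8]
force: [-14.7, 43.8, 22.9]
opening: 0.0005
t 6.88 tcp [ 0.5754 -0.1079  0.3133] tip [ 0.5773 -0.1075  0.1354] jaw -171.02 F [-14.7  43.8  22.9] open 0.0005 q [  8.  16. -18.  -0. -55.   1.]
  d_tool [ 0.0003  0.0009 -0.0111] rot [0.28 0.05 0.62]
```

```bash
python3 -m inch '[0,0,0.0015,0,0,0,0]';  python3 -c "
from h import *
plan(.5762,-.119,.135,8.7)
s=snap('scene','s3');crop(s,270,370,70,190,5,'s3c');t=snap('top','t3')"
```

```text
clock: 7.0
tool_pos: [0.575, -0.1059, 0.3138]
orientation: [-81.6, 89.3, 17.4]
force: [-0.6, -1.9, 3.8]
opening: 0.0
t 7.0 tcp [ 0.575  -0.1059  0.3138] tip [ 0.577  -0.1053  0.1358] jaw -170.99 F [-0.6 -1.9  3.8] open 0.0 q [  9.  16. -18.  -0. -55.   0.]
  d_tool [ 0.0008  0.0009 -0.0131] rot [0.31 0.1  0.64]
```

View pics/s3c.png

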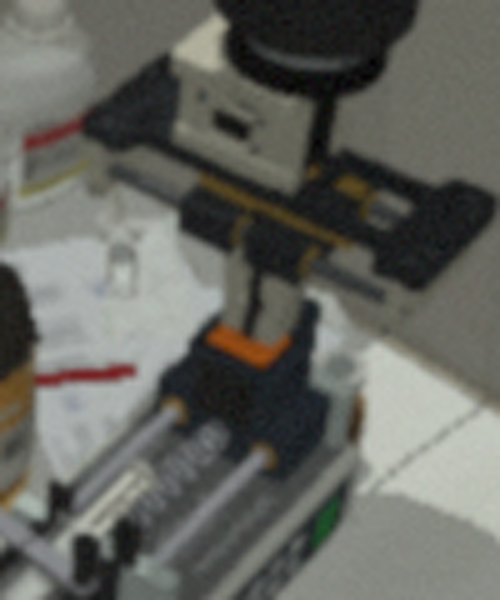

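View pics/t3.png

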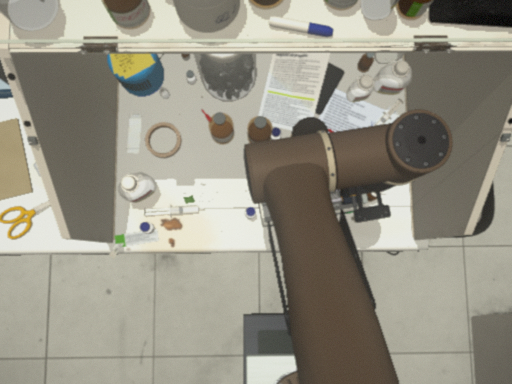

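View pics/s3.png

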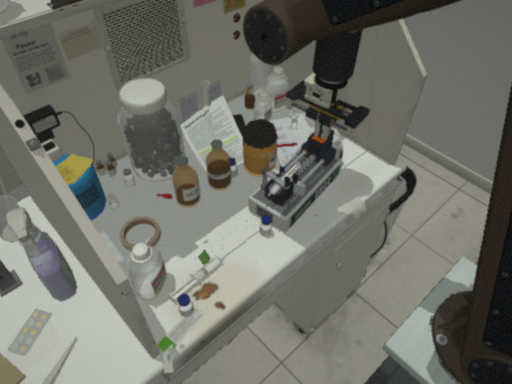

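```bash
python3 -c "
from h import *
t=load('t3');P=pts(t)
for p in [(420,140),(440,140),(448,140),(460,150),(475,150),(470,120)]: print(p,P[p[1],p[0]].round(3))
c=np.array([.5585,-.0073]);a=np.radians(8.7);A=np.array([[np.cos(a),-np.sin(a)],[np.sin(a),np.cos(a)]])
for f in('scene0','s2','s3'):
    S=load(f);Q=pts(S)
    m=cv2.inRange(cv2.cvtColor(S['color'],cv2.COLOR_RGB2HSV),(5,170,140),(18,255,255)); m[:, :285]=0;m[:130]=0;m[170:]=0
    v,u=np.nonzero(m); q=np.array([ray(S,a_,b_,.141 if f=='scene0' else .1355)[:2] for a_,b_ in zip(u,v)]); pp=(q-c)@A
    print(f,len(u),'yp pct',np.percentile(pp[:,1],[2,50,95,99]).round(4),'xp',np.percentile(pp[:,0],[2,98]).round(4))
    # thumb rest top
    z=Q[...,2]; k=(z>.148)&(z<.162)&(Q[...,0]>.5)&(Q[...,0]<.63)&(Q[...,1]<-.0)&(Q[...,1]>-.2)
    w=(Q[k][:,:2]-c)@A; print('thumb',k.sum(),np.percentile(w[:,1],[5,50,95]).round(4))
    k=(z>.09)&(z<.125)&(abs((Q[...,:2]-c)@A)[...,1]>.1)&(Q[...,1]<-.08)&(Q[...,0]>.5)&(Q[...,0]<.63)
    w=(Q[k][:,:2]-c)@A; print('endplate',k.sum(),np.percentile(w[:,1],[5,50,95]).round(4))
"
```

```text
(420, 140) [ 0.571 -0.105  0.577]
(440, 140) [ 0.571 -0.135  0.576]
(448, 140) [ 0.571 -0.147  0.575]
(460, 150) [ 0.617 -0.288  0.308]
(475, 150) [ 0.603 -0.29   0.368]
(470, 120) [ 0.666 -0.289  0.358]
scene0 110 yp pct [-0.0443 -0.0302 -0.0178 -0.0163] xp [-0.0141  0.0198]
thumb 77 [-0.0564 -0.0513 -0.0473]
endplate 615 [-0.2892 -0.2761 -0.1216]
s2 6 yp pct [-0.0611 -0.061  -0.0598 -0.0595] xp [-0.01    0.0131]
thumb 83 [-0.0916 -0.0645 -0.061 ]
endplate 433 [-0.2898 -0.2769 -0.1225]
s3 19 yp pct [-0.0905 -0.0855 -0.0836 -0.0825] xp [-0.0101  0.0166]
thumb 80 [-0.1167 -0.0901 -0.0872]
endplate 347 [-0.2898 -0.2737 -0.1065]
```

```bash
python3 -c "
from h import *
c=np.array([.5585,-.0073]);a=np.radians(8.7);A=np.array([[np.cos(a),-np.sin(a)],[np.sin(a),np.cos(a)]])
for f in('top0','scene0','s3','t3'):
    S=load(f);Q=pts(S);w=(Q[...,:2]-c)@A;z=Q[...,2]
    for lo,hi in((.07,.09),(.09,.105),(.105,.118),(.118,.13),(.13,.148),(.148,.165)):
      for nm,x0,x1 in(('mid',-.03,.03),('front',-.055,-.03),('back',.03,.055)):
        k=(z>lo)&(z<hi)&(w[...,0]>x0)&(w[...,0]<x1)&(w[...,1]<0)&(w[...,1]>-.15)
        if k.sum()>3:
            h,e=np.histogram(w[k][:,1],np.arange(-.15,.001,.006)); print(f,lo,nm,{round(e[i]*1e3):int(h[i]) for i in range(len(h)) if h[i]})
"
python3 -c "
from h import *
s=load('s3');crop(s,295,350,120,180,10,'s3d')"
```

```text
top0 0.07 mid {-126: 29, -120: 31, -114: 18, -108: 24, -102: 20, -96: 27, -90: 22, -84: 24, -78: 20, -72: 11, -66: 8, -18: 1, -12: 40, -6: 24}
top0 0.07 front {-132: 1, -126: 12, -60: 1, -54: 1, -48: 2, -42: 1, -36: 1, -30: 1, -24: 2, -18: 3, -12: 3}
top0 0.07 back {-126: 8, -120: 9, -114: 6, -108: 5, -102: 5, -96: 6, -90: 4, -84: 4, -78: 6, -12: 9, -6: 5}
top0 0.09 mid {-138: 4, -132: 52, -126: 66, -120: 5, -108: 2, -84: 2, -78: 1, -72: 2, -60: 4, -54: 8, -48: 5, -42: 8, -36: 6, -30: 5, -24: 6, -18: 7, -12: 19}
top0 0.09 front {-138: 1, -132: 13, -126: 18, -60: 3, -54: 9, -48: 10, -42: 8, -36: 9, -30: 12, -24: 8, -18: 12}
top0 0.09 back {-132: 19, -126: 24, -120: 6, -60: 3, -54: 9, -48: 11, -42: 10, -36: 8, -30: 11, -24: 9, -18: 13, -12: 5}
top0 0.105 mid {-132: 1, -126: 4, -54: 1, -48: 2, -30: 2, -24: 1, -18: 4, -12: 16}
top0 0.118 mid {-54: 1, -48: 3, -42: 3, -36: 4, -30: 1, -24: 4, -18: 11, -12: 24}
top0 0.13 mid {-54: 8, -48: 57, -42: 52, -36: 55, -30: 53, -24: 51, -18: 58, -12: 5}
top0 0.148 mid {-60: 23, -54: 60, -48: 10}
scene0 0.07 mid {-126: 54, -120: 11, -114: 10, -108: 11
[... 1668 characters left out ...]
63, -72: 6}
s3 0.118 mid {-120: 2, -114: 4, -108: 5, -102: 6, -96: 4, -90: 4, -84: 8, -78: 60, -72: 5}
s3 0.13 mid {-120: 3, -114: 26, -108: 10, -102: 14, -96: 35, -90: 50, -84: 36, -78: 35}
s3 0.148 mid {-126: 1, -120: 9, -114: 8, -108: 5, -102: 3, -96: 18, -90: 48}
t3 0.07 mid {-78: 17, -72: 13, -66: 11, -60: 8, -54: 9, -48: 1}
t3 0.07 front {-132: 1, -126: 2, -114: 1, -102: 1, -96: 1, -90: 1, -84: 2, -78: 4, -72: 1}
t3 0.09 mid {-138: 1, -132: 8, -126: 7, -120: 1, -108: 2, -96: 3, -90: 7, -84: 7, -78: 17, -72: 3, -66: 1}
t3 0.09 front {-138: 1, -132: 15, -126: 15, -120: 4, -108: 6, -96: 8, -90: 7, -84: 10, -78: 10}
t3 0.105 mid {-78: 9, -72: 2}
t3 0.118 mid {-78: 12}
t3 0.13 mid {-78: 11}
```

View pics/s3d.png

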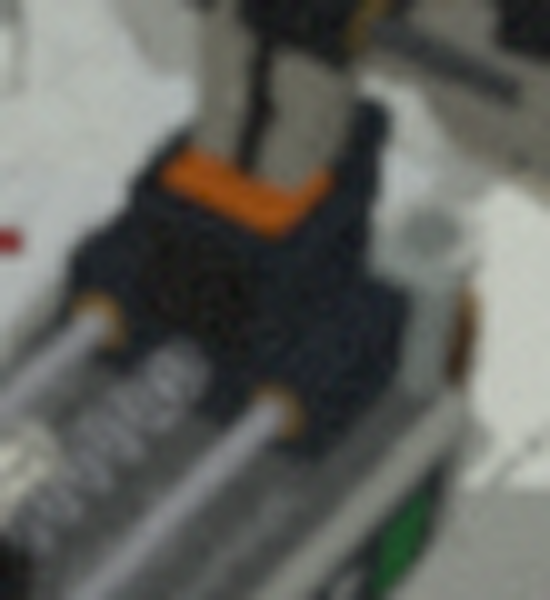

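```bash
python3 -m inch '[0.0005,0,-0.002,0,0,0,0]';  python3 -m inch '[0.0,0,-0.0005,0,0,0,0]'; python3 -c "
from h import *
plan(.577,-.1065,.15,8.7)"
```

```text
clock: 7.22
tool_pos: [0.5753, -0.1075, 0.3138]
orientation: [-80.8, 89.3, 18.2]
force: [-6.9, 14.3, 12.5]
opening: 0.0003
clock: 7.35
tool_pos: [0.5752, -0.1075, 0.3139]
orientation: [-76.7, 89.3, 22.3]
force: [-2.6, 4.8, 3.1]
opening: 0.0001
t 7.35 tcp [ 0.5752 -0.1075  0.3139] tip [ 0.5772 -0.1066  0.1359] jaw -170.96 F [-2.6  4.8  3.1] open 0.0001 q [  8.  16. -18.  -0. -55.   1.]
  d_tool [-0.0141 -0.0021  0.0007] rot [0.34 0.16 0.68]
```

```bash
python3 -m inch '[-0.003,0,-0.001,0,0,0,0, -0.003,0,-0.0005,0,0,0,0, -0.003,0,0,0,0,0,0]'; python3 -m inch '[-0.012,0,0.002,0,0,0,0, -0.03,0,0.02,0,0,0,0, -0.03,0,0.04,0,0,0,0, 0,0,0.04,0,0,0,0, 0,0,0.03,0,0,0,0, 0,0,0,0,0,0,0]'; python3 -c "
from h import *
c=np.array([.5585,-.0073]);a=np.radians(8.7);A=np.array([[np.cos(a),-np.sin(a)],[np.sin(a),np.cos(a)]])
plan(.52,.06,.19,-36.3)
for n in('scene','top'):
    S=snap(n,n+'4');Q=pts(S);w=(Q[...,:2]-c)@A;z=Q[...,2]
    m=cv2.inRange(cv2.cvtColor(S['color'],cv2.COLOR_RGB2HSV),(5,170,140),(18,255,255))
    m&=((abs(w[...,0])<.04)&(w[...,1]<0)&(w[...,1]>-.15)).astype(np.uint8)*255
    k=m>0; print(n,k.sum(),'z',np.percentile(z[k],[10,50,90]).round(4),'yp',np.percentile(w[k][:,1],[2,50,98]).round(4))
    crop(S,230,390,100,220,5,n+'4c')
"
```

```text
clock: 7.72
tool_pos: [0.5752, -0.1078, 0.3211]
orientation: [-64.1, 89.3, 35.0]
force: [-0.4, 0.7, -0.9]
opening: 0.0007
clock: 8.48
tool_pos: [0.554, 0.0235, 0.4014]
orientation: [-81.4, 89.1, 17.5]
force: [0.2, 1.0, 0.1]
opening: 0.0004
t 8.47 tcp [0.554  0.0235 0.4014] tip [0.5568 0.0243 0.2234] jaw -171.12 F [0.2 1.  0.1] open 0.0004 q [ 23.   9. -15.   0. -65. -14.]
  d_tool [0.033  0.0285 0.0413] rot [45.18  0.5   0.83]
scene 66 z [0.1392 0.1411 0.1427] yp [-0.1102 -0.0888 -0.0801]
top 68 z [0.1383 0.1408 0.144 ] yp [-0.1074 -0.0947 -0.0798]
```

View pics/scene4c.png

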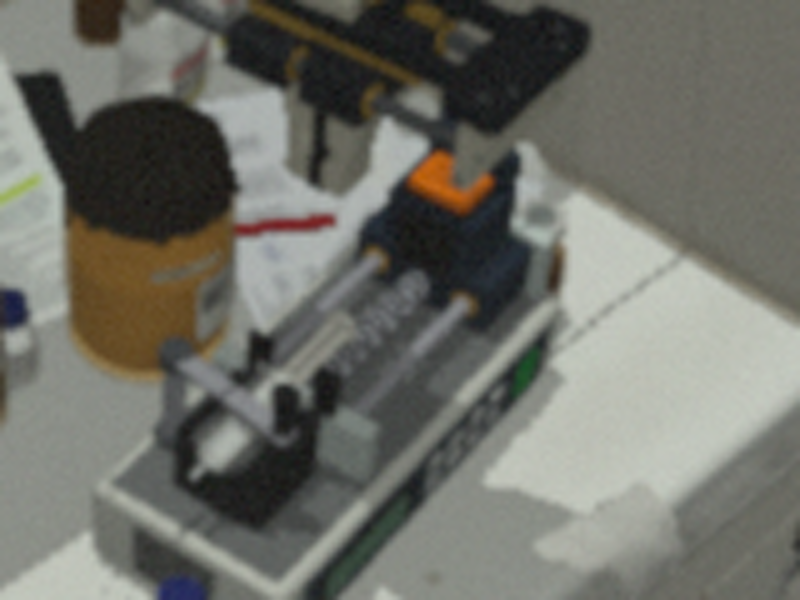

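```bash
python3 -c "
from h import *
c=np.array([.5585,-.0073]);a=np.radians(8.7);A=np.array([[np.cos(a),-np.sin(a)],[np.sin(a),np.cos(a)]])
for f in('scene4','top4'):
    S=load(f);Q=pts(S);w=(Q[...,:2]-c)@A;z=Q[...,2]
    k=(abs(w[...,0])<.025)&(w[...,1]<-.08)&(w[...,1]>-.15)&(z>.146)&(z<.162)
    print(f,'thumb top',k.sum(),np.percentile(w[k][:,1],[3,50,97]).round(4))
    k=(w[...,0]>-.055)&(w[...,0]<-.03)&(w[...,1]<-.08)&(w[...,1]>-.15)&(z>.05)&(z<.11)
    e=np.arange(-.141,-.08,.003)
    for i in range(len(e)-1):
        kk=k&(w[...,1]>=e[i])&(w[...,1]<e[i+1])
        if kk.any(): print(round(e[i]*1e3),kk.sum(),z[kk].min().round(3),z[kk].max().round(3),S['color'][kk].mean(0).round(0))
crop(load('top4'),310,400,160,230,8,'top4d')
"
```

```text
scene4 thumb top 19 [-0.1191 -0.1139 -0.1102]
-138 1 0.056 0.056 [118. 119. 111.]
-135 6 0.058 0.098 [116. 121. 114.]
-132 12 0.056 0.103 [138. 144. 136.]
-129 9 0.059 0.101 [123. 130. 124.]
-126 27 0.057 0.101 [106. 112. 107.]
-123 22 0.054 0.101 [ 94. 100.  96.]
-120 11 0.058 0.09 [100. 104.  99.]
-117 13 0.056 0.1 [65. 69. 70.]
-114 14 0.052 0.1 [69. 73. 73.]
-111 12 0.059 0.1 [82. 85. 84.]
-108 12 0.059 0.102 [65. 70. 71.]
-105 9 0.054 0.098 [105. 109. 105.]
-102 16 0.059 0.101 [50. 55. 58.]
-99 15 0.056 0.098 [84. 88. 86.]
-96 10 0.06 0.101 [61. 65. 66.]
-93 13 0.059 0.099 [70. 75. 75.]
-90 14 0.056 0.096 [92. 95. 93.]
-87 15 0.058 0.101 [72. 76. 76.]
-84 12 0.057 0.099 [58. 62. 63.]
top4 thumb top 77 [-0.1195 -0.1139 -0.1089]
-135 6 0.057 0.098 [189. 190. 176.]
-132 9 0.058 0.1 [198. 199. 186.]
-129 15 0.059 0.102 [196. 197. 186.]
-126 13 0.058 0.102 [201. 202. 191.]
-123 24 0.057 0.1 [144. 146. 136.]
-120 11 0.06 0.101 [126. 127. 119.]
-117 12 0.06 0.097 [129. 130. 125.]
-114 15 0.056 0.1 [128. 130. 124.]
-111 12 0.06 0.097 [128. 129. 123.]
-108 16 0.058 0.101 [121. 123. 117.]
-105 9 0.056 0.101 [128. 131. 125.]
-102 14 0.059 0.101 [126. 128. 122.]
-99 14 0.055 0.1 [140. 141. 133.]
-96 15 0.056 0.099 [125. 126. 122.]
-93 13 0.058 0.102 [119. 120. 115.]
-90 11 0.059 0.103 [127. 128. 123.]
-87 10 0.062 0.1 [128. 129. 124.]
-84 14 0.056 0.1 [128. 129. 123.]
```

View pics/top4d.png

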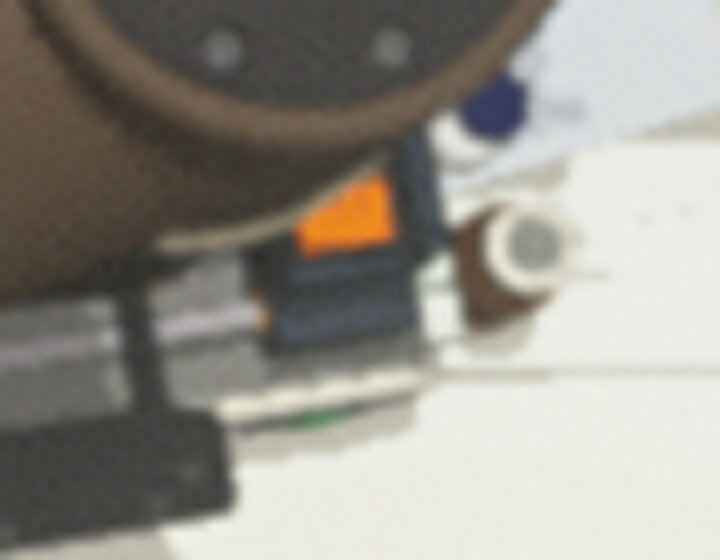

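```bash
python3 -m inch '[0,0,0,9.5,0,0.4,0, 0,0,0,9.5,0.2,0.3,0, 0,0,0,9.5,0.2,0.2,0, 0,0,0,9.5,0,0,0, 0,0,0,7.5,0,0,0, 0,0,0,0,0,0,0]'; python3 -c "
from h import *
plan(.5033,.0657,.165,-36.3)"
```

```text
clock: 9.32
tool_pos: [0.5548, 0.0158, 0.4015]
orientation: [177.3, 89.7, -131.2]
force: [-1.1, 0.1, 0.6]
opening: 0.0006
t 9.32 tcp [0.5548 0.0158 0.4015] tip [0.5542 0.0151 0.2235] jaw 141.51 F [-1.1  0.1  0.6] open 0.0006 q [ 22.   9. -15.   0. -66. -60.]
  d_tool [0.0585 0.0714 0.0073] rot [-2.19 -0.29 -0.02]
```

```bash
python3 -m inch '[0,0.025,0.003,-2.2,0,0,0, 0,0.025,0.002,0,0,0,0, 0,0.022,0.002,0,0,0,0, 0.02,0,0,0,0,0,0, 0.02,0,0,0,0,0,0, 0.01,0,0,0,0,0,0, 0,0,0,0,0,0,0]'; python3 -c "
from h import *
plan(.5033,.0657,.132,-36.3)
S=snap('scene','s5');crop(S,230,350,80,230,4,'s5c')"
```

```text
clock: 10.2
tool_pos: [0.5009, 0.0617, 0.3514]
orientation: [-166.2, 89.7, -111.4]
force: [-0.9, 0.0, -0.7]
opening: 0.0004
t 10.2 tcp [0.5009 0.0617 0.3514] tip [0.5006 0.0609 0.1734] jaw 144.76 F [-0.9  0.  -0.7] open 0.0004 q [ 29.   7. -25.   0. -58. -65.]
  d_tool [0.0414 0.0004 0.0048] rot [ 1.06 -0.28  0.07]
```

View pics/s5c.png

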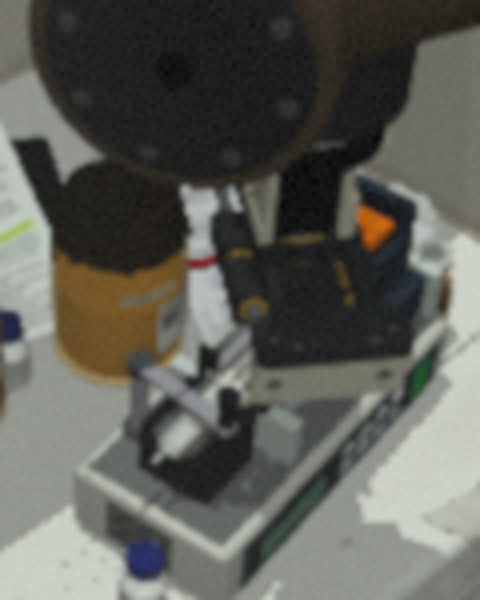

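```bash
python3 -m inch '[0.02,0,0,1,0,0,0, 0.016,0,0,0,0,0,0, 0.006,0,0,0,0,0,0, 0,0,0,0,0,0,0]'; python3 -c "
from h import *
plan(.5033,.0657,.132,-36.3)"
```

```text
clock: 10.75
tool_pos: [0.5028, 0.0616, 0.3122]
orientation: [-90.5, 89.7, -36.7]
force: [-0.1, -0.2, 0.2]
opening: 0.0008
t 10.75 tcp [0.5028 0.0616 0.3122] tip [0.5035 0.0611 0.1342] jaw 143.85 F [-0.1 -0.2  0.2] open 0.0008 q [ 29.   9. -28.   0. -53. -66.]
  d_tool [0.0022 0.002  0.0036] rot [ 0.15 -0.    0.28]
```

```bash
python3 -m inch '[0.001,0.001,0.008,0,0,0,0, 0.0005,0.001,0.008,0,0,0,0, 0,0,0.008,0,0,0,0, 0,0,0.008,0,0,0,0, 0,0,0.008,0,0,0,0, 0,0,0.008,0,0,0,0]'; python3 -c "
from h import *
plan(.5622,.1459,.132,-36.3)
S=snap('scene','s6');crop(S,230,350,80,230,4,'s6c')"
```

```text
clock: 11.5
tool_pos: [0.5277, 0.1036, 0.3105]
orientation: [170.4, 89.6, -135.8]
force: [-1.1, -0.5, -0.4]
opening: 0.0003
t 11.5 tcp [0.5277 0.1036 0.3105] tip [0.5267 0.1027 0.1325] jaw 143.82 F [-1.1 -0.5 -0.4] open 0.0003 q [ 32.  13. -24.   0. -54. -68.]
  d_tool [ 0.0001 -0.0029  0.0545] rot [ 0.12 -0.41 -0.07]
```

View pics/s6c.png

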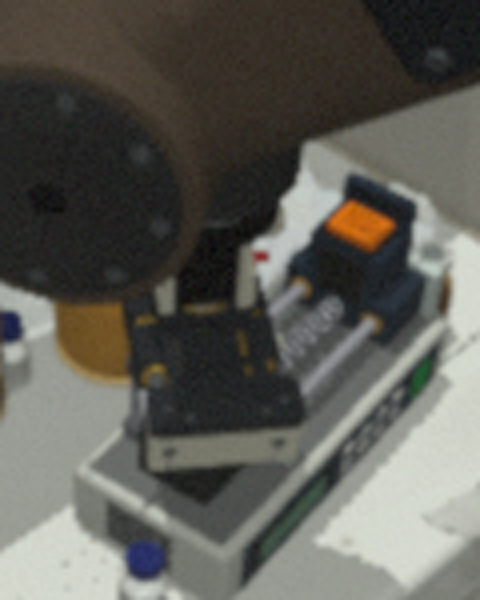

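The view of the knob is hidden by the gripper body, but the forces are small and the pusher is untouched. I'll continue.

```bash
python3 -m inch '[0,-0.001,0.008,0,0,0,0, 0,-0.001,0.008,0,0,0,0, 0,0,0.008,0,0,0,0, 0,0,0.008,0,0,0,0, 0,0,0.008,0,0,0,0]'; python3 -m inch '[0,0,0.006,0,0,0,0, 0,0,0.004,0,0,0,0]'; python3 -c "
from h import *
plan(.5622,.1459,.132,-36.3)"
```

```text
clock: 12.18
tool_pos: [0.5561, 0.1367, 0.3108]
orientation: [-168.7, 89.6, -114.9]
force: [7.0, -17.0, -2.0]
opening: 0.0005
clock: 12.42
tool_pos: [0.5634, 0.141, 0.3107]
orientation: [-160.0, 89.0, -106.2]
force: [4.1, -12.4, 1.7]
opening: 0.0006
t 12.43 tcp [0.5634 0.141  0.3107] tip [0.5626 0.1381 0.1327] jaw 143.81 F [  4.1 -12.4   1.7] open 0.0006 q [ 34.  16. -19.   1. -56. -70.]
  d_tool [0.0006 0.0038 0.0032] rot [ 0.11 -0.91  0.33]
```

```bash
python3 -m inch '[0,0,-0.004,0,0,0,0, 0,0,-0.015,0,0,0,0, -0.03,0,-0.01,0,0,0,0, -0.04,0,-0.02,0,0,0,0, -0.03,0,-0.04,0,0,0,0, 0,0,-0.04,0,0,0,0, 0,0,-0.03,0,0,0,0, 0,0,0,0,0,0,0]'; python3 -c "
from h import *
plan(.45,0,.26,-36.3)
S=snap('scene','s7');crop(S,230,350,120,240,5,'s7c')
S=snap('top','t7');crop(S,230,390,140,240,5,'t7c')"
```

```text
clock: 13.42
tool_pos: [0.4639, 0.0099, 0.4165]
orientation: [-154.1, 89.3, -100.2]
force: [0.2, -0.2, 0.3]
opening: 0.0007
t 13.43 tcp [0.4639 0.0099 0.4165] tip [0.4636 0.0077 0.2385] jaw 143.89 F [ 0.2 -0.2  0.3] open 0.0007 q [ 26.  -0. -24.   1. -67. -62.]
  d_tool [-0.0214  0.0053 -0.0165] rot [ 0.19 -0.64  0.31]
```

View pics/s7c.png

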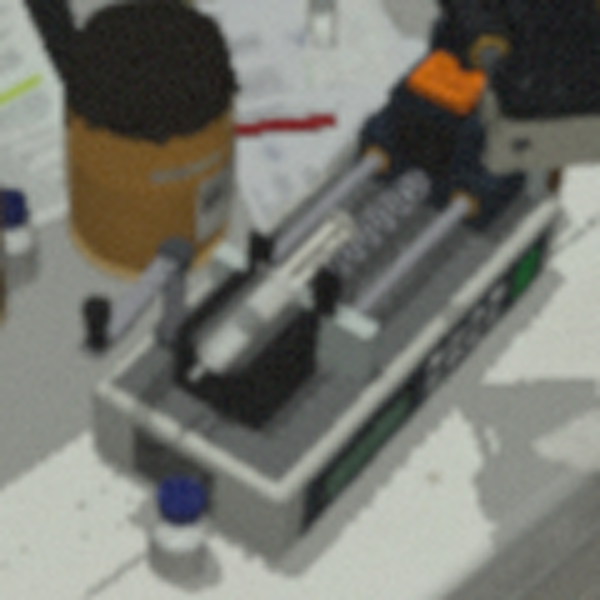

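View pics/t7c.png

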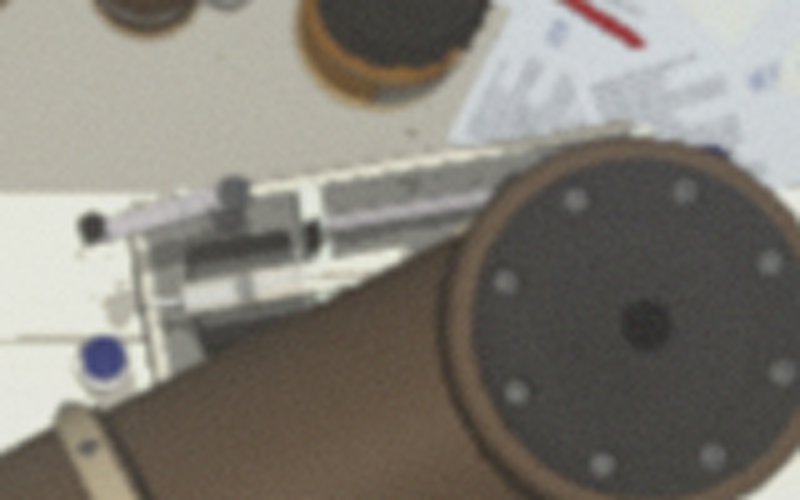

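```bash
python3 -c "
from h import *
S=load('t7');k=ray(S,248.4,185.4,.152);p=ray(S,276.6,178,.124);print(k,p)
d=np.array([-1,0]);v=(k-[.591,.082,0])[:2];a=np.radians(8.7);print('r',np.hypot(*v),'clamp', np.pi/2-((np.arctan2(v[1],v[0])-(np.pi/2+a))) )
c=np.array([.5585,-.0073]);A=np.array([[np.cos(a),-np.sin(a)],[np.sin(a),np.cos(a)]])
for f in('scene0','s7'):
    T=load(f);Q=pts(T);w=(Q[...,:2]-c)@A;z=Q[...,2];h=cv2.cvtColor(T['color'],cv2.COLOR_RGB2HSV)
    m=(cv2.inRange(h,(5,170,140),(18,255,255))>0)&(abs(w[...,0])<.04)&(w[...,1]<0)&(w[...,1]>-.15)
    print(f,'button',m.sum(),Q[m].mean(0).round(4) , np.percentile(w[m][:,1],98).round(4))
    m=cv2.inRange(h,(112,90,40),(130,255,255)); n,l,st,cc=cv2.connectedComponentsWithStats(m)
    print('blue caps',[tuple(cc[i].round(1)) for i in range(1,n) if st[i,4]>15])
    m=(z>.095)&(z<.118)&(abs(w[...,0])<.02)&(w[...,1]>.0)&(w[...,1]<.06)&(h[...,2]>120); print('syr',m.sum(),w[m].mean(0).round(4),z[m].max().round(3))
"
python3 - <<'E'
import sys;sys.path.insert(0,'.')
from h import *
a=cv2.imread('pics/scene0.png')[100:320,90:345];b=cv2.imread('pics/s7.png')[100:320,90:345]
cv2.imwrite('pics/cmp.png',cv2.resize(np.hstack([a,b]),None,fx=1.55,fy=1.55))
E
```

```text
[0.57020218 0.15021004 0.152     ] [0.59224119 0.08132468 0.124     ]
r 0.07131030508072966 clamp 1.4266860565717536
scene0 button 109 [ 0.5659 -0.0373  0.1408] -0.0172
blue caps [(np.float64(232.2), np.float64(161.4)), (np.float64(266.0), np.float64(219.2)), (np.float64(183.2), np.float64(299.2))]
syr 95 [0.002  0.0266] 0.116
s7 button 83 [ 0.5771 -0.0972  0.1414] -0.0803
blue caps [(np.float64(232.2), np.float64(161.2)), (np.float64(265.9), np.float64(219.3)), (np.float64(183.3), np.float64(299.2))]
syr 109 [0.0008 0.0302] 0.116
```

View pics/cmp.png

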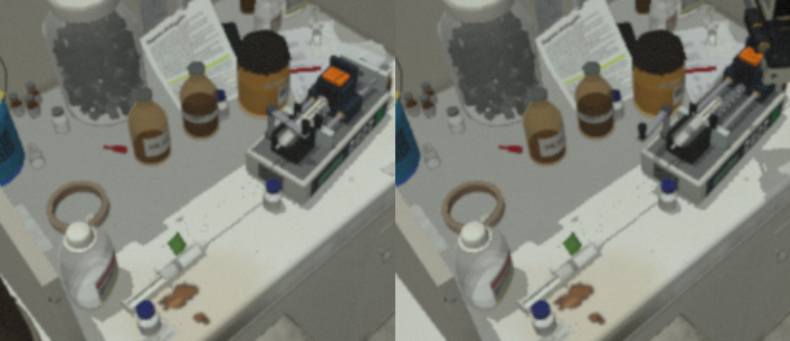

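```bash
python3 -m inch '[0,0,0,-9.3,0,0,0, 0,0,0,-9.3,-0.4,0,0, 0,0,0,-9.3,-0.4,0.2,0, 0,0,0,-9.3,0,0,0, 0,0,0,-7.5,0,0,0, 0,0,0,0,0,0,0]'; python3 -c "
from h import *
M=plan(.5459,.1446,.175,98.7);print(M.round(2))"
```

```text
clock: 14.28
tool_pos: [0.4676, 0.0152, 0.4143]
orientation: [51.9, 89.7, 152.1]
force: [0.2, 0.4, 0.4]
opening: 0.0006
t 14.28 tcp [0.4676 0.0152 0.4143] tip [0.4669 0.0155 0.2363] jaw -169.78 F [0.2 0.4 0.4] open 0.0006 q [ 26.   0. -23.  -0. -67. -16.]
  d_tool [ 0.0613 -0.1003  0.1133] rot [-8.848e+01  2.800e-01 -4.000e-02]
[[-0.   -0.98 -0.18]
 [ 0.   -0.18  0.98]
 [-1.    0.    0.  ]]
```

```bash
python3 -m inch '[0,-0.018,0.03,1.5,0,0,0, 0,-0.018,0.03,0,0,0,0, 0,-0.018,0.03,0,0,0,0, 0,-0.018,0.03,0,0,0,0, 0,0,0,0,0,0,0]'; python3 -c "
from h import *
M=plan(.5364,.144,.175,8.7);print(M.round(2))"
```

```text
clock: 14.9
tool_pos: [0.5228, 0.1508, 0.4129]
orientation: [66.1, 89.7, 163.8]
force: [0.3, -0.8, 0.0]
opening: 0.0004
t 14.9 tcp [0.5228 0.1508 0.4129] tip [0.5218 0.1511 0.2349] jaw -172.3 F [ 0.3 -0.8  0. ] open 0.0004 q [ 37.   8. -15.  -0. -67. -29.]
  d_tool [ 0.0598 -0.0129 -0.0087] rot [-1.    0.13 -0.29]
[[-0.01 -0.99 -0.13]
 [ 0.   -0.13  0.99]
 [-1.    0.01  0.  ]]
```

```bash
python3 -m inch '[0.02,-0.012,-0.008,-1,0,0,0, 0.03,0,0,0,0,0,0, 0.03,0,0,0,0,0,0, 0.02,0,0,0,0,0,0, 0.004,0,0,0,0,0,0, 0,0,0,0,0,0,0]'; python3 -c "
from h import *
M=plan(.5364,.144,.133,8.7)
S=snap('scene','s8');crop(S,200,320,90,240,4,'s8c')"
```

```text
clock: 15.65
tool_pos: [0.5352, 0.144, 0.3058]
orientation: [71.4, 89.7, 169.5]
force: [-0.3, -0.7, 0.0]
opening: 0.0003
t 15.65 tcp [0.5352 0.144  0.3058] tip [0.5341 0.1442 0.1279] jaw -171.97 F [-0.3 -0.7  0. ] open 0.0003 q [ 35.  14. -22.  -0. -54. -27.]
  d_tool [-0.0052 -0.0012 -0.0002] rot [-0.67  0.11 -0.32]
```

View pics/s8c.png

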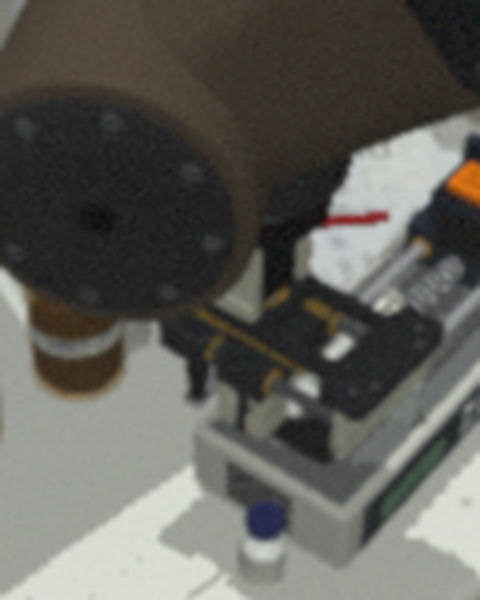

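```bash
python3 -m inch '[-0.004,-0.006,0,0,0,0,0, 0,-0.006,0,0,0,0,0]';python3 -m inch '[0,-0.004,0,0,0,0,0, 0,-0.004,0,0,0,0,0]'; python3 -m inch '[0,-0.003,0,0,0,0,0, 0,-0.003,0,0,0,0,0]'; python3 -c "
from h import *
M=plan(.5642,.1474,.133,8.7)"
```

```text
clock: 15.95
tool_pos: [0.5481, 0.146, 0.3123]
orientation: [34.0, 89.8, 132.1]
force: [0.2, 0.5, 0.2]
opening: 0.0004
clock: 16.2
tool_pos: [0.5568, 0.1473, 0.3128]
orientation: [22.2, 89.8, 120.2]
force: [-0.6, 0.6, 0.1]
opening: 0.0005
clock: 16.45
tool_pos: [0.561, 0.148, 0.3123]
orientation: [66.6, 89.5, 164.5]
force: [-19.0, 3.8, 14.5]
opening: 0.0006
t 16.45 tcp [0.561  0.148  0.3123] tip [0.5595 0.1484 0.1343] jaw -172.03 F [-19.    3.8  14.5] open 0.0006 q [ 34.  16. -18.  -0. -56. -26.]
  d_tool [ 0.0013 -0.0031 -0.001 ] rot [-0.73  0.2  -0.46]
```

```bash
python3 -m inch '[0,0.006,0,0,0,0,0, -0.01,0.012,0,0,0,0,0, -0.03,0.005,0,0,0,0,0, -0.04,0,-0.02,0,0,0,0, -0.02,0.01,-0.04,0,0,0,0, 0,0.01,-0.04,0,0,0,0, 0,0.01,-0.04,0,0,0,0, 0,0,0,0,0,0,0]'; python3 -c "
from h import *
plan(.45,0,.26,8.7)
S=snap('scene','s9');crop(S,230,350,120,240,5,'s9c')
S=snap('top','t9');crop(S,230,390,140,240,5,'t9c')
a=np.radians(8.7);c=np.array([.5585,-.0073]);A=np.array([[np.cos(a),-np.sin(a)],[np.sin(a),np.cos(a)]])
for f in('s9','t9'):
    T=load(f);Q=pts(T);w=(Q[...,:2]-c)@A;z=Q[...,2]
    k=(z>.14)&(z<.16)&(w[...,1]>.12)&(w[...,1]<.18)&(w[...,0]>-.02)&(w[...,0]<.07); print(f,'knob',k.sum(),w[k].mean(0),Q[k].mean(0))
    m=(cv2.inRange(cv2.cvtColor(T['color'],cv2.COLOR_RGB2HSV),(5,170,140),(18,255,255))>0)&(abs(w[...,0])<.04)&(w[...,1]<0)&(w[...,1]>-.15)
    print('button',m.sum(),Q[m].mean(0).round(4) if m.any() else '')
"
```

```text
clock: 17.45
tool_pos: [0.525, -0.0026, 0.4208]
orientation: [14.7, 89.9, 112.8]
force: [-0.5, -0.1, -0.1]
opening: 0.0004
t 17.45 tcp [ 0.525  -0.0026  0.4208] tip [ 0.5248 -0.0022  0.2428] jaw -171.88 F [-0.5 -0.1 -0.1] open 0.0004 q [ 21.   6. -17.  -0. -68. -13.]
  d_tool [-0.0171  0.0739  0.0132] rot [-0.58  0.12 -0.03]
s9 knob 35 [0.04500583 0.15635775] [0.57933718 0.1540663  0.14802205]
button 79 [ 0.573  -0.0986  0.141 ]
t9 knob 0 [nan nan] [nan nan nan]
button 0 <string>:9: RuntimeWarning: Mean of empty slice.
  ret = um.true_divide(
```

View pics/s9c.png

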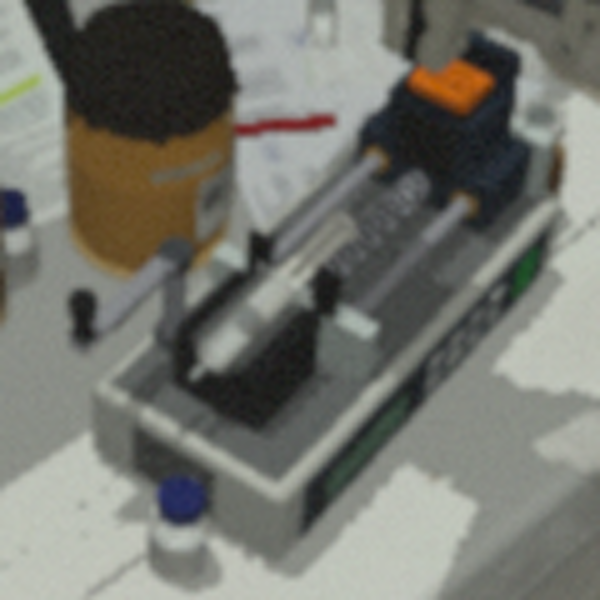

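View pics/t9c.png

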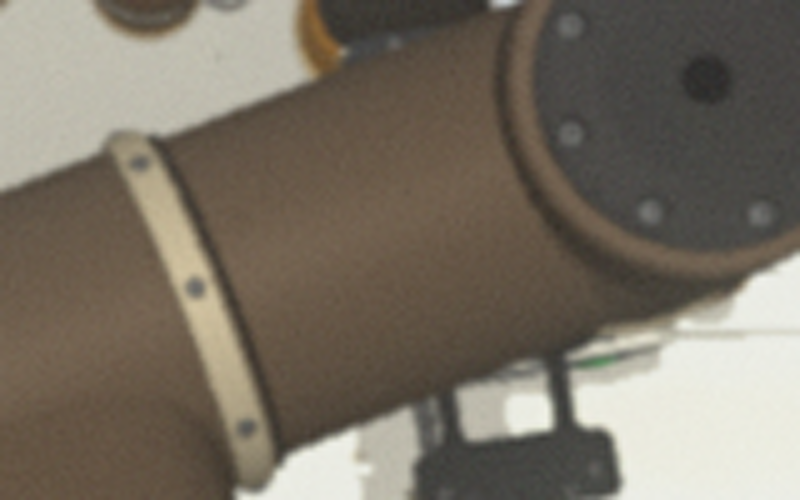

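The scene view shows the clamp fully aside: the knob, at crop (83,315), is at pump (45, 156) mm, and the stop should be at (46, 155) mm. The button is up at 141 mm, and the syringe and vials are in place. The robot touches nothing, so I'm handing in.

```bash
python3 -c "
from h import *
print(ctrl.close_job())"
```

```text
the job is handed in; nothing more can be done
None
```

The pump is open and the job is handed in, at about 17.5 s on the robot's clock against the 51 s limit. No verdict came back.

- **Pusher block:** I pressed the release button down about 5.6 mm and, holding it, pushed the block back by its thumb rest until it hit a hard stop, where the force reached about 44 N. I then lifted off. The button came back up to 141 mm above the bench in both views. The block sits flush with the end plate to within about 2 mm.
- **Block travel:** the block moved about 64 mm, not the 75 mm joint range. That fits a block that started about 11–12 mm back from fully forward, nine lock steps of 7 mm from the end.
- **Clamp:** the first push by the knob left the clamp at about 1.43 rad. That already met the limit of 1.3, but I pushed again to the stop. The knob then measured pump (45, 156) mm; fully aside should be (46, 155) mm. Only the scene camera could confirm this, because the arm blocked the top view.
- **Surroundings:** the syringe is still in its cradle, with its height unchanged in the depth images. After the first clamp push, the three blue caps the scene camera could pick out were within 0.2 pixel of where they began, and a before/after picture showed the flask and spare syringe in place. I did not measure the amber vial or the vial next to it; they showed no visible change. At hand-in the force was about 0.5 N and the gripper was well above the pump.

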